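# Earth the small ball and zero the electrometer

### The arm

A 6-joint arm with a two-finger parallel gripper is mounted at the origin on the work surface. World frame = base frame: x ahead of the robot, y to its left, z up, the work surface at z = 0. Lengths are in m, angles in rad, forces in N, time in s.
With the tool pointing down it reaches from about 0.3 to 0.875 m from the base axis. Payload 6.4 kg.
Tool frame: the origin (TCP) lies midway between the tips of the shut fingers; the grasp point (between the pads) lies ctrl.grip_depth behind it (ctrl.grip_depth is the distance from the TCP to the grasp point, in m); x points along the fingers, y is the direction in which the jaws open and shut, and the axes are right-handed (so a half turn about x gives the same grasp; the last joint's range is limited). The gripper opens to 85 mm and grips with 20 to 120 N. Pads are 22 mm wide; open, the fingers measure 114 mm over their backs; the gripper's body (76 mm by 85 mm) begins 54 mm behind the grasp point. The pads swing forward as they close: fully open they stand 13 mm farther back than shut.
Start: joints at [-1.336, 0.181, 1.607, -0, 1.354, -0.206], TCP at [0.245, -0.52, 0.231] pointing down, gripper open.
Joint ranges: [-2.99, 2.99], [-0.89, 2.07], [0.3, 2.58], [-1.14, 4.28], [0, 2.63], [-3.12, 3.12]. Speed limits (rad/s): [2.57, 2.57, 3.01, 3.14, 3.14, 3.14].

### API

Orientations are given as a unit quaternion [w, x, y, z].
In Python, from bench import ctrl gives the robot as it stands.
- The arm moves only by the tool carry_out, never from a script. Its argument "motion" is one flat list of numbers, 7 for each row, row after row: the turn, a rotation vector about the tool's x, y, z in degrees, then the shift along the tool's x, y, z in m, then the gripper's target within -1 to 1 (shut at 1, half-way at 0, fully open at -1). A call has 1 to 10 rows; each row shifts and turns the pose as measured when the row begins, along the tool's axes as they then stand; what a row does not reach is not made up. A row lasts 1/10 s, in which the tool goes at most 50 mm and 8.59 degrees, less where a joint would pass 70% of its speed; a pose out of reach is approached as far as the arm can. A call with a gripper value outside its range is refused whole. The fingers move at their own pace and stop on an object; the grip force is fixed at half the most. Time passes only in rows, so rows that do not move let the fingers close. It gives the time, the measured TCP pose, the force and the opening at its end, in the units of the state.
- ctrl.get_obs(): the state, without advancing time (a new reading comes with each control period).
- ctrl.camera(name): name is "scene" or "side" or "wrist"; returns the picture (400x640x3 uint8, blue, green, red); there is no depth.
- ctrl.camera_params(name): a dict with "mtx" (3x3 intrinsics, pixels), "pose" (4x4, takes a point from camera to world coordinates); the wrist camera has in their place "hand_eye" (4x4, takes a point from camera to tool coordinates, whose origin is the TCP and whose axes are the tool frame's). Camera axes: x right, y down, z forward; pixel columns grow to the right and rows downward; lengths in m; the calibration is good to about 2 mm. A picture is of the moment at which its call begins: read the wrist's pose just before it. camera_params takes no time and is no camera call.
- ctrl.hand_in(): hands the job in, once; it reports no verdict.
Trained networks look in the newest picture that a camera, given by its name, has taken for a name from the list of things; names that differ only in an ending like _2 or _b are one class to them, and where a whole thing is asked for, a point or a joint stands for the part that bears it (a point fixed in the world has none). Each returns a list of dicts, best first, with "conf" (0 to 1); they miss things now and then, are a little off and sometimes report something else, mostly with a low value. They report only what shows in the picture. A call takes as long as a camera call. They do not tell look-alikes from the thing itself.
- ctrl.boxes_of(camera, thing): "point" ([x, y, z] in m, in the coordinates of the camera as it stood for that picture, good to about 4 mm: the middle of the surface that is visible of it).
- ctrl.trace(camera, thing): "pixels" (400x640 bool, what is visible of it).
- ctrl.landmark_of(camera, thing): "point" ([x, y, z] in m, in the coordinates of the camera as it stood for that picture, good to about 4 mm: a listed point, or the origin of a listed thing).
The state is a dict: "time_s": time; "q": joint angles; "dq": joint speeds; "joint_efforts": joint torques, N m; "eef_pos": TCP position; "eef_rot": TCP orientation; "wrist_force": force on the tool from outside, world axes, zero at the start; "torque": the same for the moment, N m; "opening": opening from 0.0 (shut) to 1.0 (fully open).
Only numpy, scipy, OpenCV 4.12 (cv2) and the standard library are available. Lean on these libraries where they do the work, as an engineer would, in place of code of your own. Each camera call takes 0.05 s, during which the arm holds its last target. There are 200 camera calls.

### The job

Get ready for a charge measurement: discharge the smallest of the three metal balls with a light touch of the fingertips, without shifting, tipping or lifting its stand, then press the larger of the two round push buttons on the electrometer all the way down and let it spring back up. Do not touch the other two balls or the lens or their stands, do not press the smaller button, and finish with the hand clear of everything.

Things in the scene. Friction and masses are not known exactly. Their poses are not given: they have to be found in the camera images.
- small_stand: Stand of the smallest ball. Black cast round foot 80 mm across and 12 mm thick, tapering into a 28 mm collar up to 40 mm high, then a thin black insulating rod 12 mm across. It stands loose on the table. Mass about 0.7 kg. Origin at the centre of the underside of the foot, z up; the ball's centre is 140 mm straight above.
- small_ball: The smallest metal ball; origin at the ball's centre, z up: bare steel, 40 mm across (radius 20 mm), its top 160 mm above the table. It sits on a steel pin in the stand's rod, which is sprung: pushed down, the ball starts to give at about 1 N, sinks 2.5 mm for each further newton, and meets a stop 15 mm down. It springs back up when let go.
- medium_stand: Stand of the middle-sized ball, bystander. Black cast round foot 80 mm across and 12 mm thick, tapering into a 28 mm collar up to 40 mm high, then a thin black insulating rod 12 mm across. It stands loose on the table. The bare steel ball on it is 60 mm across, centre 140 mm above the origin, top at 170 mm. Origin at the centre of the underside of the foot, z up.
- large_stand: Stand of the largest ball, bystander. Black cast round foot 80 mm across and 12 mm thick, tapering into a 28 mm collar up to 40 mm high, then a thin black insulating rod 12 mm across. It stands loose on the table. The bare steel ball on it is 80 mm across, centre 140 mm above the origin, top at 180 mm. Origin at the centre of the underside of the foot, z up.
- lens: Glass lens in a round black frame about 102 mm across, on a stand, bystander; about 186 mm high. Black cast round foot 80 mm across and 12 mm thick, tapering into a 28 mm collar up to 40 mm high, then a thin black insulating rod 12 mm across. It stands loose on the table. Lens centre 135 mm above the origin, its axis along the body's x. Origin at the centre of the underside of the foot, z up.
- meter: Electrometer: a flat dark blue case fixed to the table, 160 (x) by 220 (y) by 66 mm high with a white top panel, origin at the centre of its underside, z up. On the panel: a display window and a black rotary knob with a white pointer line, 32 mm across and 18 mm high (at x +36, y -72 mm) in the far half; two round white push buttons, pressed straight down, in the near half: the larger at x -35, y +65 mm, the smaller at x -35, y -65 mm; and two low sockets between them.
- zero_top (a point): Centre of the top face of the larger push button, a white round cap 32 mm across in a round black housing 48 mm across; the cap stands 22 mm above the panel (88 mm above the table) and 10 mm above its housing. Moves down with the cap.
- zero (a joint): Travel of the larger button in m: 0 up, 0.006 all the way down; a spring returns it, and it takes about 5 N to push it fully down.
- hold_top (a point): Centre of the top face of the smaller push button, a white round cap 16 mm across in a round black housing 32 mm across, as high as the larger one; to be left alone.
- hold (a joint): Travel of the smaller button in m: 0 up, 0.006 all the way down.
Mind the look-alikes: they are no part of the job. What is shaped like the small_stand but blue, purple or yellow is not meant.

How it is judged:
By the outcome, as a careful person would: the job done as asked, in the order asked, and still so for the second after the job is handed in, with the robot touching nothing.
It also fails if it takes over 38 s, if anything falls off the work surface, if the arm or the gripper's body presses on something with over 40 N, if the wrist force passes 120 N, or if a joint passes its speed limit or range.

## Working session

There is one attempt and no reset: what is moved stays moved. The work goes in short steps, Python scripts to look and compute and a tool call to move; the robot and the scene stay as the last step left them, time stands still between calls to the robot, and variables do not carry over. Pictures are saved under pics/ and viewed, about 8 in all and at most 12, crops included, and the job is handed in when it is done.

Besides the shell and the picture viewer there is one more tool, called after ">>>" by a JSON object that holds its "name" and its "arguments". carry_out: Moves the arm, as the interface text tells. Its arguments: {"type":"object","properties":{"motion":{"type":"array"}},"required":["motion"]}

```bash
mkdir -p pics
cat > h.py <<'E'
import numpy as np, cv2
from scipy.spatial.transform import Rotation as R
from bench import ctrl
def T(o):
    q=o["eef_rot"]; M=np.eye(4); M[:3,:3]=R.from_quat([q[1],q[2],q[3],q[0]]).as_matrix(); M[:3,3]=o["eef_pos"]; return M
def pose(c,o=None):
    p=ctrl.camera_params(c)
    return np.array(p["pose"]) if c!="wrist" else T(o or ctrl.get_obs())@np.array(p["hand_eye"])
def w(P,p): return (P@np.r_[p,1])[:3]
def px(c,P,X):
    v=np.linalg.inv(P)@np.r_[X,1]; k=np.array(ctrl.camera_params(c)["mtx"])@v[:3]; return k[:2]/k[2]
E
python3 - <<'E'
from h import *
ims=[]
for c in ["scene","side"]:
    im=ctrl.camera(c); cv2.imwrite(f"pics/{c}1.png",im); P=pose(c)
    for n in ["small_ball","small_stand","medium_stand","large_stand","lens","meter","zero_top","hold_top"]:
        for d in ctrl.landmark_of(c,n): 
            x=w(P,d["point"]); print(c,n,round(d["conf"],2),x.round(3),px(c,P,x).round())
o=ctrl.get_obs(); print(o, T(o).round(3))
E
```

```text
scene small_ball 0.77 [0.594 0.026 0.142] [329. 205.]
scene small_ball 0.67 [0.365 0.132 0.14 ] [315. 138.]
scene small_ball 0.62 [ 0.335 -0.128  0.141] [227. 165.]
scene small_ball 0.54 [0.458 0.044 0.138] [307. 169.]
scene small_ball 0.49 [0.345 0.008 0.135] [274. 151.]
scene small_stand 0.93 [0.347 0.009 0.002] [277. 184.]
scene small_stand 0.91 [0.599 0.023 0.001] [327. 241.]
scene small_stand 0.8 [ 0.461  0.04  -0.   ] [305. 205.]
scene small_stand 0.59 [ 0.357  0.134 -0.002] [314. 172.]
scene small_stand 0.57 [ 0.334 -0.127  0.001] [233. 200.]
scene medium_stand 0.8 [0.645 0.148 0.002] [375. 233.]
scene large_stand 0.57 [ 0.467  0.255 -0.   ] [366. 178.]
scene lens 0.86 [ 0.693  0.348 -0.001] [441. 215.]
scene meter 0.96 [ 0.506 -0.235 -0.002] [224. 259.]
scene hold_top 0.38 [ 0.481 -0.301  0.087] [189. 243.]
side small_ball 0.66 [0.461 0.043 0.137] [344. 205.]
side small_ball 0.5 [0.59  0.03  0.139] [303. 196.]
side small_ball 0.48 [0.345 0.004 0.143] [384. 202.]
side small_ball 0.46 [ 0.331 -0.128  0.14 ] [393. 179.]
side small_ball 0.44 [0.359 0.133 0.139] [373. 229.]
side s
[... 678 characters left out ...]
2.78838565e-05,
        1.35379373e+00, -2.06276015e-01]), 'dq': array([-0.00058011, -0.00096704, -0.00029314,  0.00043072,  0.0012643 ,
       -0.00065067]), 'joint_efforts': array([-6.11439318e-04, -4.44840825e+01, -3.51680732e+01, -4.53354551e-04,
        5.72630506e-04, -3.04020062e-06]), 'eef_pos': array([ 0.24533926, -0.52005032,  0.23131143]), 'eef_rot': array([-0.15459304, -0.68999443, -0.15456495,  0.69001329]), 'wrist_force': array([-0.01580821, -0.28175834, -0.40809829]), 'torque': array([-0.00191072, -0.04754338,  0.01583626]), 'opening': 1.000023436628371} [[-0.     0.427 -0.904  0.245]
 [-0.    -0.904 -0.427 -0.52 ]
 [-1.     0.     0.     0.231]
 [ 0.     0.     0.     1.   ]]
```

Run:
```python
import cv2,numpy as np
a=cv2.imread("pics/scene1.png")[100:300,150:500]; b=cv2.imread("pics/side1.png")[130:330,190:440]
a=cv2.resize(a,(790,451),interpolation=3)
cv2.imwrite("pics/a.png",a); cv2.imwrite("pics/b.png",cv2.resize(b,(725,580),interpolation=3))
```

```text
(no output)
```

View pics/a.png

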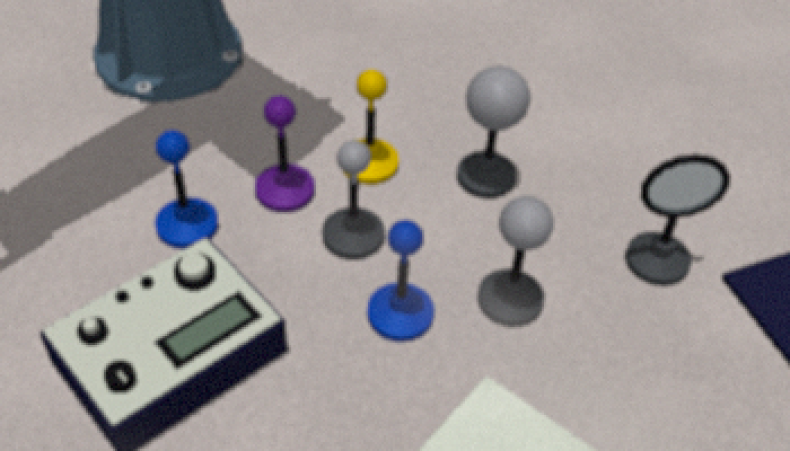

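View pics/b.png

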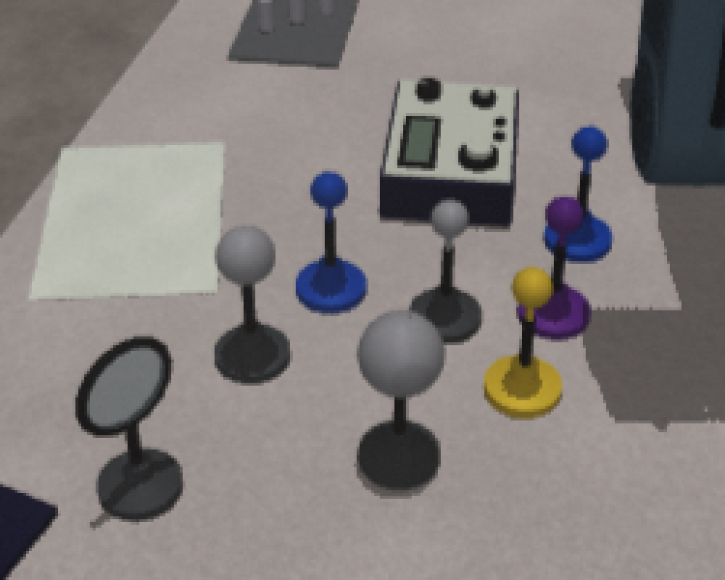

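>>> {"name": "carry_out", "arguments": {"motion": [0, 0, 0, -0.045, 0, 0, 1, 0, 0, 0, -0.015, -0.03, -0.03, 1, 0, 0, 0, 0, -0.034, -0.035, 1, 0, 0, 0, 0, -0.034, -0.035, 1, 0, 0, 0, 0, -0.034, -0.035, 1, 0, 0, 0, 0, -0.034, -0.035, 1, 0, 0, 0, 0, -0.034, -0.035, 1, 0, 0, 0, 0, -0.034, -0.035, 1, 0, 0, 0, 0, 0, 0, 1, 0, 0, 0, 0, 0, 0, 1]}}

```text
time_s: 1.9
eef_pos: [0.3658, -0.1968, 0.2946]
eef_rot: [0.155, 0.692, 0.153, -0.688]
wrist_force: [-0.2, -0.1, 0.4]
opening: -0.0
```

```bash
cat > look.py <<'E'
from h import *
import sys
o=ctrl.get_obs(); P=pose("wrist",o); im=ctrl.camera("wrist"); cv2.imwrite(f"pics/{sys.argv[1]}.png",im)
print(o["time_s"],o["eef_pos"].round(4),o["wrist_force"].round(2),o["opening"]); print(T(o)[:3,:3].round(3).tolist()); print("cam",P[:3].round(3).tolist())
for n in ["small_ball","small_stand","zero_top","hold_top","meter"]:
    for d in ctrl.landmark_of("wrist",n):
        x=w(P,d["point"]); print(n,round(d["conf"],2),x.round(4),px("wrist",P,x).round())
E
python3 look.py w1
```

```text
1.9 [ 0.3658 -0.1968  0.2946] [-0.21 -0.13  0.41] -0.0004172266956642934
[[0.005, 0.425, -0.905], [-0.003, -0.905, -0.425], [-1.0, 0.005, -0.004]]
cam [[0.425, -0.86, -0.282, 0.438], [-0.905, -0.402, -0.137, -0.161], [0.004, 0.314, -0.95, 0.437]]
small_ball 0.66 [0.3452 0.0107 0.1385] [132. 122.]
small_ball 0.58 [ 0.3342 -0.1246  0.1418] [250. 186.]
small_ball 0.56 [0.3557 0.1379 0.1377] [ 3. 54.]
small_stand 0.95 [ 0.33   -0.1252 -0.001 ] [271. 166.]
small_stand 0.72 [0.3418 0.0097 0.0039] [190. 121.]
small_stand 0.57 [ 0.3598  0.1306 -0.0051] [116.  73.]
small_stand 0.55 [ 0.4634  0.0468 -0.0012] [191.  26.]
zero_top 0.73 [ 0.462  -0.1692  0.0901] [335.  95.]
hold_top 0.49 [ 0.4774 -0.2995  0.0803] [433. 131.]
meter 0.95 [ 5.044e-01 -2.304e-01  2.000e-04] [382.  89.]
```

>>> {"name": "carry_out", "arguments": {"motion": [0, 0, 0, 0, -0.034, -0.036, 1, 0, 0, 0, 0, -0.034, -0.036, 1, 0, 0, 0, 0, -0.034, -0.036, 1, 0, 0, 0, 0, -0.034, -0.036, 1, 0, 0, 0, 0, -0.034, -0.036, 1, 0, 0, 0, 0.02, 0, 0, 1, 0, 0, 0, 0.02, 0, 0, 1, 0, 0, 0, 0, 0, 0, 1]}}

```text
time_s: 3.0
eef_pos: [0.4634, 0.0296, 0.2527]
eef_rot: [0.146, 0.694, 0.144, -0.69]
wrist_force: [-0.9, -0.9, -0.9]
opening: -0.001
```

```bash
python3 look.py w2
```

```text
3.0 [0.4634 0.0296 0.2527] [-0.89 -0.93 -0.89] -0.0014473798126482624
[[0.005, 0.401, -0.916], [-0.002, -0.916, -0.401], [-1.0, 0.004, -0.004]]
cam [[0.401, -0.87, -0.286, 0.537], [-0.916, -0.38, -0.129, 0.063], [0.004, 0.314, -0.95, 0.395]]
small_ball 0.95 [0.4575 0.0474 0.1412] [302. 198.]
small_ball 0.76 [0.5905 0.0285 0.1379] [383.  67.]
small_ball 0.67 [0.3559 0.1396 0.1399] [182. 249.]
small_ball 0.51 [ 0.3361 -0.126   0.1405] [399. 345.]
small_ball 0.41 [0.3432 0.0111 0.1405] [293. 301.]
small_stand 0.88 [0.3437 0.0087 0.0039] [303. 244.]
small_stand 0.86 [ 0.3307 -0.1275  0.0009] [376. 280.]
small_stand 0.68 [ 0.3605  0.1317 -0.0072] [233. 203.]
small_stand 0.6 [0.594  0.0257 0.0049] [364.  81.]
zero_top 0.96 [ 0.4597 -0.1679  0.091 ] [467. 250.]
hold_top 0.74 [ 0.4778 -0.3016  0.0868] [560. 274.]
```

View pics/w2.png

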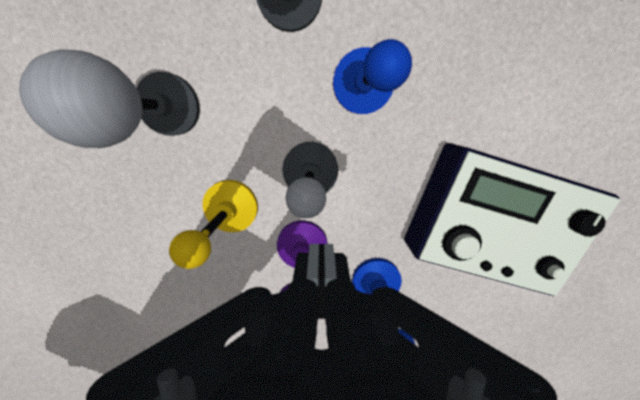

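```bash
cat > tri.py <<'E'
from h import *
tgt={"small_ball":(0.459,0.045,0.14),"zero_top":(0.46,-0.170,0.088)}
n="small_ball"; 
for c in ["wrist","scene","side"]:
    o=ctrl.get_obs(); P=pose(c,o); ctrl.camera(c); u0=px(c,P,np.array(tgt[n]))
    best=None
    for d in ctrl.trace(c,n):
        m=np.array(d["pixels"]).astype(np.uint8); ys,xs=np.nonzero(m)
        if len(xs)==0: continue
        (cx,cy),r=cv2.minEnclosingCircle(np.c_[xs,ys].astype(np.float32)); e=np.hypot(xs.mean()-u0[0],ys.mean()-u0[1])
        if best is None or e<best[0]: best=(e,xs.mean(),ys.mean(),r,len(xs),d["conf"])
    if best is None or best[0]>15: print(c,"none",best); continue
    K=np.array(ctrl.camera_params(c)["mtx"]); v=P[:3,:3]@np.linalg.solve(K,[best[1],best[2],1]); t=(tgt[n][2]-P[2,3])/v[2]
    print(c,np.round(best,2),(P[:3,3]+t*v).round(4), "ray slope",(v[:2]/v[2]).round(2))
print(ctrl.get_obs()["eef_pos"])
E
python3 tri.py
```

```text
wrist [1.4600e+00 3.0370e+02 1.9902e+02 2.0800e+01 1.3210e+03 6.9000e-01] [0.4578 0.0441 0.14  ] ray slope [0.31 0.07]
scene [  1.3  306.51 170.34   8.02 167.     0.69] [0.4623 0.0416 0.14  ] ray slope [ 0.86 -0.54]
side [  1.01 344.74 205.95   8.53 146.     0.67] [0.4568 0.0489 0.14  ] ray slope [-0.21  1.27]
[0.46475942 0.02932539 0.25558575]
```

>>> {"name": "carry_out", "arguments": {"motion": [0, 0, 0, 0, -0.017, -0.001, 1, 0, 0, 0, 0.025, 0, 0, 1, 0, 0, 0, 0.025, 0, 0, 1, 0, 0, 0, 0.02, 0, 0, 1, 0, 0, 0, 0, 0, 0, 1, 0, 0, 0, 0, 0, 0, 1]}}

```text
time_s: 4.2
eef_pos: [0.4608, 0.0454, 0.1857]
eef_rot: [0.147, 0.697, 0.142, -0.687]
wrist_force: [-0.4, 0.5, 0.3]
opening: -0.003
```

```bash
python3 tri.py; python3 -c "
from h import *
o=ctrl.get_obs();print(o['wrist_force'],T(o)[:3].round(4))"
```

```text
wrist [1.9300e+00 3.2251e+02 2.2758e+02 2.7410e+01 1.9860e+03 6.9000e-01] [0.4605 0.0447 0.14  ] ray slope [0.38 0.18]
scene [  1.18 306.27 170.09   8.26 173.     0.55] [0.4612 0.0416 0.14  ] ray slope [ 0.86 -0.54]
side [  1.33 344.73 206.31   7.23 143.     0.43] [0.4565 0.0506 0.14  ] ray slope [-0.21  1.26]
[0.46126253 0.04534267 0.18615875]
[-0.01076524 -0.46946596  0.39534965] [[ 0.0167  0.4011 -0.9159  0.4613]
 [-0.0045 -0.916  -0.4012  0.0453]
 [-0.9999  0.0108 -0.0135  0.1862]]
```

>>> {"name": "carry_out", "arguments": {"motion": [0, -0.77, -0.62, 0.01, 0, 0.001, 1, 0, 0, 0, 0.008, 0, 0, 1, 0, 0, 0, 0, 0, 0, 1, 0, 0, 0, 0, 0, 0, 1]}}

```text
time_s: 4.9
eef_pos: [0.4608, 0.0447, 0.1671]
eef_rot: [-0.145, -0.692, -0.145, 0.692]
wrist_force: [-0.0, 0.2, 0.1]
opening: 0.0
```

>>> {"name": "carry_out", "arguments": {"motion": [0, 0, 0, 0.002, 0, 0, 1, 0, 0, 0, 0.002, 0, 0, 1, 0, 0, 0, 0, 0, 0, 1, 0, 0, 0, 0, 0, 0, 1]}}

```text
time_s: 5.3
eef_pos: [0.4608, 0.0447, 0.1628]
eef_rot: [-0.145, -0.692, -0.145, 0.692]
wrist_force: [0.2, -0.2, -0.2]
opening: 0.002
```

>>> {"name": "carry_out", "arguments": {"motion": [0, 0, 0, 0.002, 0, 0, 1, 0, 0, 0, 0.0015, 0, 0, 1, 0, 0, 0, 0, 0, 0, 1]}}

```text
time_s: 5.6
eef_pos: [0.4611, 0.0447, 0.1594]
eef_rot: [0.145, 0.692, 0.145, -0.692]
wrist_force: [1.3, 0.8, 1.2]
opening: -0.0
```

>>> {"name": "carry_out", "arguments": {"motion": [0, 0, 0, 0.001, 0, 0, 1, 0, 0, 0, 0, 0, 0, 1, 0, 0, 0, 0, 0, 0, 1]}}

```text
time_s: 5.9
eef_pos: [0.4611, 0.0447, 0.1585]
eef_rot: [0.145, 0.692, 0.145, -0.692]
wrist_force: [0.6, -0.4, 0.8]
opening: 0.001
```

>>> {"name": "carry_out", "arguments": {"motion": [0, 0, 0, 0.0015, 0, 0, 1, 0, 0, 0, 0.001, 0, 0, 1, 0, 0, 0, 0, 0, 0, 1, 0, 0, 0, 0, 0, 0, 1]}}

```text
time_s: 6.3
eef_pos: [0.4612, 0.0447, 0.1561]
eef_rot: [0.145, 0.692, 0.145, -0.692]
wrist_force: [-1.4, -0.1, 2.1]
opening: -0.0
```

```bash
python3 -c "
from h import *
o=ctrl.get_obs();print(o['time_s'],o['wrist_force'],T(o)[:3].round(4))
im=ctrl.camera('wrist'); a=cv2.resize(im[130:330,200:440],None,fx=3,fy=3); s=ctrl.camera('side'); b=cv2.resize(s[160:260,300:400],(600,600),interpolation=3)
cv2.imwrite('pics/c.png',cv2.resize(np.hstack([a,b[:,:]]),(800,364)))
print(ctrl.get_obs()['wrist_force'])"
```

```text
6.3 [-1.42346112 -0.05036651  2.0625302 ] [[ 6.000e-04  4.011e-01 -9.160e-01  4.612e-01]
 [ 1.000e-04 -9.160e-01 -4.011e-01  4.470e-02]
 [-1.000e+00  2.000e-04 -6.000e-04  1.561e-01]]
[-1.71944103  0.88912098  1.12171568]
```

View pics/c.png

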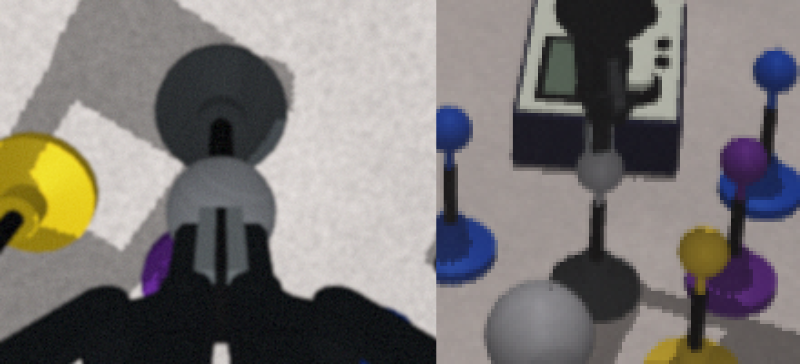

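>>> {"name": "carry_out", "arguments": {"motion": [0, 0, 0, 0.001, 0, 0, 1, 0, 0, 0, 0, 0, 0, 1]}}

```text
time_s: 6.6
eef_pos: [0.4612, 0.0447, 0.1552]
eef_rot: [0.145, 0.692, 0.145, -0.692]
wrist_force: [-0.5, 0.5, 2.6]
opening: -0.004
```

>>> {"name": "carry_out", "arguments": {"motion": [0, 0, 0, 0, 0, 0, 1]}}

```text
time_s: 6.7
eef_pos: [0.4612, 0.0447, 0.1552]
eef_rot: [0.145, 0.692, 0.145, -0.692]
wrist_force: [-1.6, 0.0, 2.7]
opening: -0.0
```

>>> {"name": "carry_out", "arguments": {"motion": [0, 0, 0, 0, 0, 0, 1]}}

```text
time_s: 6.8
eef_pos: [0.4612, 0.0447, 0.1552]
eef_rot: [0.145, 0.692, 0.145, -0.692]
wrist_force: [-1.3, -0.3, 1.8]
opening: 0.002
```

>>> {"name": "carry_out", "arguments": {"motion": [0, 0, 0, -0.004, 0, 0, 1, 0, 0, 0, -0.01, 0, 0, 1, 0, 0, 0, -0.03, 0, 0, 1, 0, 0, 0, -0.04, 0, 0, 1, 0, 0, 0, -0.01, 0.039, 0.0174, 1, 0, 0, 0, 0, 0.039, 0.0174, 1, 0, 0, 0, 0, 0.039, 0.0174, 1, 0, 0, 0, 0, 0.039, 0.0174, 1, 0, 0, 0, 0, 0.03, 0.013, 1, 0, 0, 0, 0, 0, 0, 1]}}

```text
time_s: 7.8
eef_pos: [0.4613, -0.1652, 0.2598]
eef_rot: [0.149, 0.694, 0.145, -0.689]
wrist_force: [0.4, 0.3, -1.0]
opening: -0.001
```

>>> {"name": "carry_out", "arguments": {"motion": [0, 0, 0, 0.03, 0, 0, 1, 0, 0, 0, 0.03, 0, 0, 1, 0, 0, 0, 0, 0, 0, 1, 0, 0, 0, 0, 0, 0, 1]}}

```text
time_s: 8.2
eef_pos: [0.4628, -0.1662, 0.2021]
eef_rot: [0.149, 0.695, 0.143, -0.688]
wrist_force: [-0.4, 0.4, -0.2]
opening: -0.0
```

```bash
python3 look.py w3 | grep -v small_; sed 's/n="small_ball"/n="zero_top"/' tri.py > tri2.py; python3 tri2.py
python3 - <<'E'
from h import *
for c in ["scene","side"]:
    P=pose(c)
    for n in ["small_ball","small_stand","zero_top"]:
        print(c,n,[w(P,d["point"]).round(3).tolist() for d in ctrl.landmark_of(c,n)])
E
```

```text
8.2 [ 0.4628 -0.1662  0.2021] [-0.41  0.35 -0.2 ] -0.0002762690468309716
[[0.011, 0.404, -0.915], [-0.006, -0.915, -0.405], [-1.0, 0.01, -0.008]]
cam [[0.404, -0.871, -0.28, 0.535], [-0.915, -0.382, -0.134, -0.132], [0.01, 0.31, -0.951, 0.345]]
zero_top 0.72 [ 0.4611 -0.1681  0.0903] [322. 202.]
zero_top 0.28 [ 0.4755 -0.2992  0.0828] [442. 236.]
hold_top 0.64 [ 0.4744 -0.2976  0.0824] [440. 236.]
meter 0.6 [ 0.503  -0.2312 -0.0024] [380. 170.]
wrist [  3.9  323.46 199.17  16.1  763.     0.8 ] [ 0.4639 -0.1692  0.088 ] ray slope [0.28 0.15]
scene [  2.9  235.45 218.03   6.16 115.     0.56] [ 0.4689 -0.1734  0.088 ] ray slope [ 0.8  -0.25]
side [  1.79 355.26 181.44   3.68  39.     0.61] [ 0.4583 -0.1593  0.088 ] ray slope [-0.2   1.43]
[ 0.46259384 -0.16659376  0.20134186]
scene small_ball [[0.343, 0.006, 0.137], [0.457, 0.043, 0.142], [0.594, 0.026, 0.141], [0.361, 0.132, 0.142]]
scene small_stand [[0.334, -0.127, -0.001], [0.459, 0.042, 0.004], [0.349, 0.012, -0.002], [0.6, 0.022, 0.004]]
scene zero_top [[0.462, -0.169, 0.085]]
side small_ball [[0.59, 0.028, 0.14], [0.343, 0.005, 0.145], [0.46, 0.046, 0.14], [0.333, -0.124, 0.141], [0.361, 0.134, 0.138]]
side small_stand [[0.358, 0.131, -0.005], [0.455, 0.047, 0.001], [0.334, -0.131, 0.002], [0.595, 0.03, -0.003], [0.347, 0.009, 0.003]]
side zero_top [[0.461, -0.172, 0.09]]
```

View pics/w3.png

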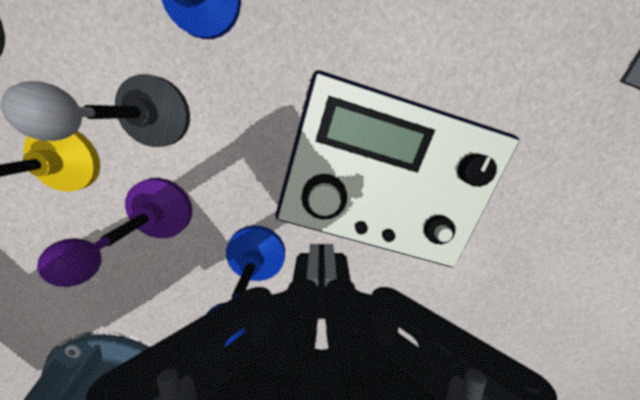

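>>> {"name": "carry_out", "arguments": {"motion": [0, -0.46, -0.57, 0.02, 0.0015, 0.0025, 1, 0, 0, 0, 0.03, 0, 0, 1, 0, 0, 0, 0.03, 0, 0, 1, 0, 0, 0, 0.012, 0, 0, 1, 0, 0, 0, 0, 0, 0, 1, 0, 0, 0, 0, 0, 0, 1]}}

```text
time_s: 9.7
eef_pos: [0.4629, -0.1704, 0.1088]
eef_rot: [0.147, 0.693, 0.145, -0.691]
wrist_force: [-1.2, 0.2, 0.1]
opening: -0.003
```

```bash
python3 look.py w4 | grep -v small_; python3 tri2.py
```

```text
9.7 [ 0.4629 -0.1704  0.1088] [-1.21  0.16  0.09] -0.0031558884361495795
[[0.003, 0.404, -0.915], [-0.002, -0.915, -0.404], [-1.0, 0.003, -0.002]]
cam [[0.404, -0.868, -0.288, 0.537], [-0.915, -0.382, -0.13, -0.136], [0.003, 0.316, -0.949, 0.251]]
zero_top 0.64 [ 0.4599 -0.1709  0.088 ] [321. 245.]
hold_top 0.61 [ 0.4786 -0.3     0.0859] [499. 288.]
meter 0.87 [ 5.049e-01 -2.321e-01  2.000e-04] [400. 186.]
wrist [1.1530e+01 3.2104e+02 2.3339e+02 2.3670e+01 1.2480e+03 7.6000e-01] [ 0.4679 -0.1676  0.088 ] ray slope [0.42 0.19]
scene none None
side [  1.72 354.92 181.33   4.27  52.     0.41] [ 0.4595 -0.1597  0.088 ] ray slope [-0.2   1.43]
[ 0.46267541 -0.17035139  0.1084385 ]
```

View pics/w4.png

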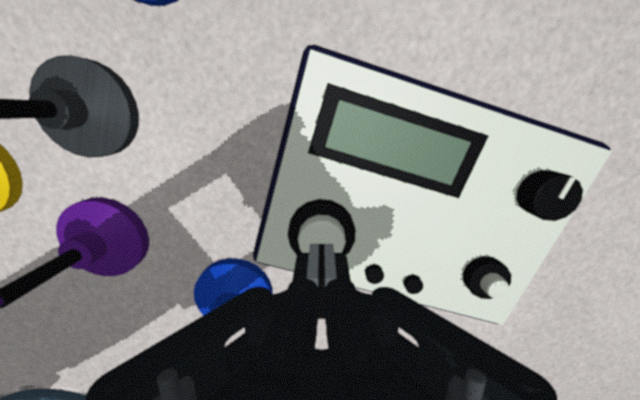

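>>> {"name": "carry_out", "arguments": {"motion": [0, 0, 0, 0.01, 0, 0, 1, 0, 0, 0, 0.008, 0, 0, 1, 0, 0, 0, 0, 0, 0, 1]}}

```text
time_s: 10.6
eef_pos: [0.4626, -0.1703, 0.0887]
eef_rot: [0.147, 0.693, 0.145, -0.691]
wrist_force: [0.0, -0.2, 0.1]
opening: 0.002
```

>>> {"name": "carry_out", "arguments": {"motion": [0, 0, 0, 0.003, 0, 0, 1, 0, 0, 0, 0.003, 0, 0, 1, 0, 0, 0, 0, 0, 0, 1]}}

```text
time_s: 10.9
eef_pos: [0.4628, -0.1705, 0.0824]
eef_rot: [0.147, 0.693, 0.145, -0.691]
wrist_force: [-0.7, 1.1, 5.5]
opening: 0.0
```

>>> {"name": "carry_out", "arguments": {"motion": [0, 0, 0, 0.002, 0, 0, 1, 0, 0, 0, 0, 0, 0, 1]}}

```text
time_s: 11.1
eef_pos: [0.4629, -0.1705, 0.0824]
eef_rot: [0.147, 0.692, 0.145, -0.691]
wrist_force: [-2.2, 1.1, 4.0]
opening: -0.002
```

>>> {"name": "carry_out", "arguments": {"motion": [0, 0, 0, 0.003, 0, 0, 1]}}

```text
time_s: 11.2
eef_pos: [0.4632, -0.1707, 0.0814]
eef_rot: [0.147, 0.692, 0.145, -0.691]
wrist_force: [-12.3, 8.1, 38.9]
opening: 0.004
```

>>> {"name": "carry_out", "arguments": {"motion": [0, 0, 0, 0.004, 0, 0, 1]}}

```text
time_s: 11.3
eef_pos: [0.4634, -0.1708, 0.0811]
eef_rot: [0.148, 0.692, 0.146, -0.692]
wrist_force: [-20.9, 12.0, 55.6]
opening: 0.002
```

>>> {"name": "carry_out", "arguments": {"motion": [0, 0, 0, -0.005, 0, 0, 1, 0, 0, 0, -0.01, 0, 0, 1, 0, 0, 0, -0.03, 0, 0, 1, 0, 0, 0, -0.04, 0, 0, 1, 0, 0, 0, -0.04, 0, 0, 1, 0, 0, 0, -0.03, 0.02, 0, 1, 0, 0, 0, 0, 0.035, 0.035, 1, 0, 0, 0, 0, 0.035, 0.035, 1, 0, 0, 0, 0, 0, 0, 1, 0, 0, 0, 0, 0, 0, 1]}}

```text
time_s: 12.3
eef_pos: [0.4352, -0.2842, 0.2468]
eef_rot: [0.15, 0.692, 0.145, -0.691]
wrist_force: [0.2, 0.3, -0.1]
opening: -0.002
```

```bash
python3 look.py w5
python3 - <<'E'
from h import *
a=ctrl.camera("side"); b=ctrl.camera("scene")
for c in ["side","scene"]:
    P=pose(c)
    for n in ["small_ball","small_stand","zero_top","medium_stand","large_stand","lens"]:
        print(c,n,[w(P,d["point"]).round(3).tolist() for d in ctrl.landmark_of(c,n)])
cv2.imwrite("pics/f.png",np.vstack([cv2.resize(a[130:330,190:440],(500,400))[:300],cv2.resize(b[100:300,150:500],(500,286))]))
E
```

```text
12.3 [ 0.4352 -0.2842  0.2468] [ 0.19  0.3  -0.08] -0.002411286518879596
[[0.003, 0.408, -0.913], [-0.006, -0.913, -0.408], [-1.0, 0.007, -0.0]]
cam [[0.408, -0.867, -0.287, 0.509], [-0.913, -0.385, -0.135, -0.249], [0.007, 0.317, -0.948, 0.389]]
small_ball 0.96 [ 0.3346 -0.1248  0.1373] [132. 226.]
small_stand 0.97 [ 0.4608  0.0459 -0.0009] [87. 45.]
small_stand 0.81 [ 0.3559  0.1318 -0.0051] [10. 97.]
small_stand 0.74 [0.3409 0.0095 0.0061] [ 96. 147.]
small_stand 0.74 [ 0.3298 -0.1245  0.0024] [191. 192.]
small_stand 0.41 [ 0.4619 -0.1701  0.0899] [231. 121.]
zero_top 0.88 [ 0.4605 -0.1712  0.0857] [233. 122.]
hold_top 0.6 [ 0.4804 -0.3008  0.0828] [351. 155.]
meter 0.7 [ 0.5029 -0.2305 -0.0013] [305. 108.]
side small_ball [[0.592, 0.029, 0.14], [0.459, 0.045, 0.137], [0.344, 0.006, 0.143], [0.328, -0.126, 0.141], [0.359, 0.132, 0.14], [0.641, 0.155, -0.002]]
side small_stand [[0.359, 0.128, -0.003], [0.335, -0.129, 0.002], [0.594, 0.026, -0.001], [0.343, 0.008, 0.002]]
side zero_top [[0.459, -0.172, 0.087]]
side medium_stand [[0.645, 0.152, -0.005], [0.458, 0.048, -0.002]]
side large_stand [[0.467, 0.252, -0.002], [0.456, 0.047, 0.003]]
side lens [[0.454, 0.046, 0.002], [0.695, 0.346, -0.002]]
scene small_ball [[0.593, 0.027, 0.138], [0.343, 0.006, 0.135], [0.463, -0.173, 0.087], [0.361, 0.132, 0.141], [0.334, -0.126, 0.143], [0.457, 0.045, 0.14]]
scene small_stand [[0.357, 0.131, -0.003], [0.596, 0.023, 0.002], [0.335, -0.127, 0.002], [0.459, 0.041, 0.002], [0.346, 0.01, 0.001]]
scene zero_top [[0.462, -0.17, 0.085]]
scene medium_stand []
scene large_stand [[0.466, 0.249, 0.001]]
scene lens [[0.695, 0.349, -0.001]]
```

View pics/f.png

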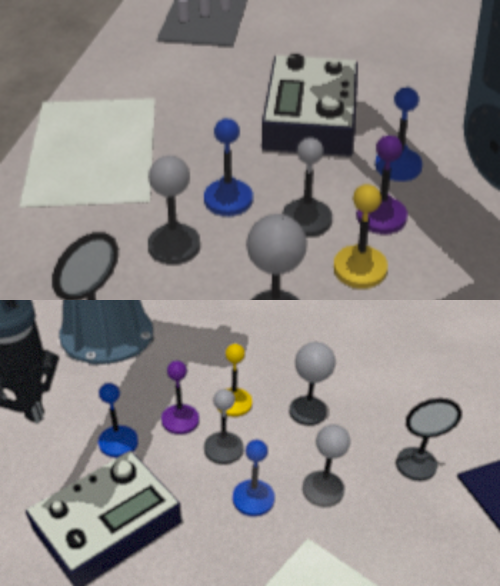

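All stands are upright and where they started, the button cap is back up, and the hand is clear, well above the meter. I am handing in.

```bash
python3 -c "
from bench import ctrl
print(ctrl.hand_in())"
```

```text
the job is handed in; nothing more can be done
None
```

I discharged the smallest ball, then pressed the larger button, and handed the job in after about 12.5 s with the hand clear of everything.

- **Ball:** I touched the top of the bare-steel ball on the black stand at about (0.460, 0.045) with shut fingertips. The force was about 2–2.7 N and the ball sank about 5 mm of its 15 mm. I then lifted straight off. The ball and stand positions afterwards matched the earlier ones within about 5 mm, which is the measuring error.
- **Button:** I pressed the larger button at about (0.462, -0.170) until it hit its stop. The last push was harder than it needed to be: the wrist reading reached about 56 N upward, with about 24 N sideways. That is under the 120 N wrist limit. The 40 N limit covers the arm and the gripper's body, and only the fingertips were in contact. After I let go, the networks placed the cap at 85–87 mm, which agrees with 88 mm within their error.
- **Last checks:** The final pictures show everything upright and in place, the smaller button was never approached, and the wrist force was about zero with the fingertips 0.25 m above the table.
- **Disagreements:** The side-camera outline of the button was about 10 mm off in y, because its view was partly blocked. The wrist-camera outline was also up to 8 mm off in x with the fingers close. I relied on the landmark readings instead, which agreed across cameras. In the final pictures the scene camera did not report the middle-sized ball's stand, but the side camera found it where it started.

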